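Put the right lid on each poured candle

TASK

Close the four poured candles for curing: put each wooden lid on the poured jar of its own size, cork plug down in the mouth and the wooden disc lying flat on the rim all round. Leave the empty jar open, and leave all five jars standing where they are.

Things in the scene. Friction and masses are not known exactly. Their poses are not given: they have to be found in the camera images.
- lid_60_knob (a point): Loose wooden jar lid, smallest of four, standing knob up: disc 60 mm across, 8 mm thick; tapered cork plug beneath, 12 mm deep, 45 mm across under the disc, 34 mm at its foot; round knob above, 26 mm across, 32 mm tall. Point: on the knob's axis where it is best gripped, 10 mm below its top, 22 mm above the disc, 30 mm above the disc's underside, 42 mm above the plug's foot. z: lid's axis, up.
- lid_72_knob (a point): Loose wooden jar lid, second smallest of four, standing knob up: disc 72 mm across, 8 mm thick; tapered cork plug beneath, 12 mm deep, 57 mm across under the disc, 46 mm at its foot; round knob above, 26 mm across, 32 mm tall. Point: on the knob's axis where it is best gripped, 10 mm below its top, 22 mm above the disc, 30 mm above the disc's underside, 42 mm above the plug's foot. z: lid's axis, up.
- lid_84_knob (a point): Loose wooden jar lid, second largest of four, standing knob up: disc 84 mm across, 8 mm thick; tapered cork plug beneath, 12 mm deep, 69 mm across under the disc, 58 mm at its foot; round knob above, 26 mm across, 32 mm tall. Point: on the knob's axis where it is best gripped, 10 mm below its top, 22 mm above the disc, 30 mm above the disc's underside, 42 mm above the plug's foot. z: lid's axis, up.
- lid_96_knob (a point): Loose wooden jar lid, largest of four, standing knob up: disc 96 mm across, 8 mm thick; tapered cork plug beneath, 12 mm deep, 81 mm across under the disc, 70 mm at its foot; round knob above, 26 mm across, 32 mm tall. Point: on the knob's axis where it is best gripped, 10 mm below its top, 22 mm above the disc, 30 mm above the disc's underside, 42 mm above the plug's foot. z: lid's axis, up.
- jar_60_mouth (a point): Poured candle: loose round jar of matt charcoal stoneware, 60 mm across, 60 mm high, wall 5 mm (mouth 50 mm wide), cream-coloured set wax to 25 mm below the rim, short wick tip. The 60 mm lid fits: its disc rests on the rim, flush with the jar's outside. Point: centre of the mouth at rim height; z: jar's axis, up.
- jar_72_mouth (a point): Poured candle: loose round jar of matt charcoal stoneware, 72 mm across, 60 mm high, wall 5 mm (mouth 62 mm wide), cream-coloured set wax to 25 mm below the rim, short wick tip. The 72 mm lid fits: its disc rests on the rim, flush with the jar's outside. Point: centre of the mouth at rim height; z: jar's axis, up.
- jar_84_mouth (a point): Poured candle: loose round jar of matt charcoal stoneware, 84 mm across, 60 mm high, wall 5 mm (mouth 74 mm wide), cream-coloured set wax to 25 mm below the rim, short wick tip. The 84 mm lid fits: its disc rests on the rim, flush with the jar's outside. Point: centre of the mouth at rim height; z: jar's axis, up.
- jar_96_mouth (a point): Poured candle: loose round jar of matt charcoal stoneware, 96 mm across, 60 mm high, wall 5 mm (mouth 86 mm wide), cream-coloured set wax to 25 mm below the rim, short wick tip. The 96 mm lid fits: its disc rests on the rim, flush with the jar's outside. Point: centre of the mouth at rim height; z: jar's axis, up.
- jar_empty_mouth (a point): Empty jar of the same charcoal stoneware, 72 mm across, 60 mm high, wall 5 mm, with no wax in it: one sees its bare dark floor. Same size as one of the poured jars. It stays open. This point is the centre of the mouth at rim height; z is the jar's axis, up.
- wax_urn: Fixed black wax urn behind the jars, in the way of wide swings: keep the arm clear of it; nothing is done with it. Round, about 280 mm across (handles at both sides: 330 mm over them), 410 mm high with lid and knob. Origin: on the table, 30 mm nearer the robot than its axis; its tap reaches 175 mm from the origin towards the robot, 70 to 175 mm up. Upright, x away from the robot.

How it is judged:
At the end, for the whole second after the job is handed in: Each of the four lids sits in the poured jar of its own diameter: centred within 8 mm, its disc within 3 mm of lying on the rim and level with the jar within 0.06 rad; all five jars stand upright on the table within 30 mm of where they stood; all is released and at rest (horizontal distance between lid_60_knob and jar_60_mouth below 0.008 m and z of lid_60_knob in the frame of jar_60_mouth between 0.027 and 0.033 m and angle between the z axis of lid_60_knob and the z axis of jar_60_mouth, either way round below 0.06 rad and linear speed of each of lid_60, lid_72, lid_84, lid_96, jar_60, jar_72, jar_84, jar_96, jar_empty below 0.01 m/s and horizontal distance between lid_72_knob and jar_72_mouth below 0.008 m and z of lid_72_knob in the frame of jar_72_mouth between 0.027 and 0.033 m and angle between the z axis of lid_72_knob and the z axis of jar_72_mouth, either way round below 0.06 rad and horizontal distance between lid_84_knob and jar_84_mouth below 0.008 m and z of lid_84_knob in the frame of jar_84_mouth between 0.027 and 0.033 m and angle between the z axis of lid_84_knob and the z axis of jar_84_mouth, either way round below 0.06 rad and horizontal distance between lid_96_knob and jar_96_mouth below 0.008 m and z of lid_96_knob in the frame of jar_96_mouth between 0.027 and 0.033 m and angle between the z axis of lid_96_knob and the z axis of jar_96_mouth, either way round below 0.06 rad and angle between each of jar_60_mouth, jar_72_mouth, jar_84_mouth, jar_96_mouth, jar_empty_mouth's own z axis and vertical below 0.06 rad and height (world z) of each of jar_60_mouth, jar_72_mouth, jar_84_mouth, jar_96_mouth, jar_empty_mouth below 0.064 m and distance of each of jar_60_mouth, jar_72_mouth, jar_84_mouth, jar_96_mouth, jar_empty_mouth from where it was at the start of the episode below 0.03 m); the robot touches nothing.
It fails at once if a jar is tipped over or shoved more than 4 cm from its place (angle between any of jar_60_mouth, jar_72_mouth, jar_84_mouth, jar_96_mouth, jar_empty_mouth's own z axis and vertical above 0.5 rad or distance of any of jar_60_mouth, jar_72_mouth, jar_84_mouth, jar_96_mouth, jar_empty_mouth from where it was at the start of the episode above 0.04 m).
It also fails if it takes over 120 s, if anything falls off the work surface, if the arm or the gripper's body presses on something with over 40 N, if the wrist force passes 120 N, or if a joint passes its speed limit or range.

ROBOT

A 6-joint arm with a two-finger parallel gripper is mounted at the origin on a cart in front of the work surface, level with it; the furniture and walls round the work are solid. World frame = base frame: x ahead of the robot, y to its left, z up, the work surface at z = 0. Lengths are in m, angles in rad, forces in N, time in s.
With the tool pointing down it reaches from about 0.35 to 0.875 m from the base axis. Payload 4.2 kg.
Tool frame: the origin (TCP) lies at the very end of the fingers, on their centre line; the grasp point (between the pads) lies robot.tcp_to_grasp behind it (robot.tcp_to_grasp is the distance from the TCP to the grasp point, in m); z points along the fingers, y is the line along which they close (so a half turn about z gives the same grasp; the last joint's range is limited). The gripper opens to 85 mm and grips with 20 to 120 N. Pads are 22 mm wide; open, the fingers measure 114 mm over their backs; the gripper's body (76 mm by 85 mm) begins 54 mm behind the grasp point. The pads swing forward as they close: fully open they stand 13 mm farther back than shut.
Start: joints at [1.502, 0.385, 0.008, 0, -1.194, -0.259], TCP at [0.201, 0.592, 0.231] pointing down, gripper open.
Joint ranges: [-3.14, 3.14], [-1.21, 2.06], [-1.07, 1.41], [-3.16, 2.05], [-2.99, -0.16], [-3.1, 3.1]. Speed limits (rad/s): [2.79, 2.79, 3.14, 3.14, 3.14, 3.14].

INTERFACE

Orientations are given as a rotation vector (axis times angle).
In Python, from plant import read_state, cams, robot, spotter gives the robot as it stands. The module is installed in compiled form; this text tells all that it offers.
- The arm moves only by the tool servo_tool, never from a script. Its argument "moves" is a list of rows, each a list of 7 numbers: the turn, a rotation vector about the tool's x, y, z in rad, then the shift along the tool's x, y, z in cm, then the finger opening in cm, from 0 to 8.54. A call has 1 to 10 rows; each row is the pose to reach, as a shift and turn from the pose commanded when the call began, along the tool's axes at that moment; what a row does not reach only later rows make up. A row lasts 1/8 s, in which the tool goes at most 62.5 mm and 10.7 degrees, less where a joint would pass 70% of its speed; a pose out of reach is approached as far as the arm can. A call with a gripper value outside its range is refused whole. The fingers move at their own pace and stop on an object; "squeeze" is the grip in N (left out, the last holds). Time passes only in rows, so rows that repeat a pose let the fingers close. It gives the time, the measured TCP pose, the force, the opening and the grip force at its end, in the units of the state.
- read_state(): the state, without advancing time (a new reading comes with each control period).
- cams.snapshot(name): name is "scene" or "top" or "wrist"; returns a dict with "image" (480x640x3 uint8, blue, green, red), "fx", "fy", "cx", "cy" (pixels), "position" and "rotation" of the camera in the world. Camera axes: x right, y down, z forward; pixel columns grow to the right and rows downward; lengths in m; the calibration is good to about 2 mm. A picture is of the moment at which its call begins. There is no depth.
- robot.finish_job(): hands the job in; it is judged then, once.
Trained networks look in a picture, given as the dict that the camera call returned (one of the last four; its "shot" number tells which), for a name from the list of things; names that differ only in an ending like _2 or _b are one class to them, and where a whole thing is asked for, a point or a joint stands for the part that bears it (a point fixed in the world has none). Each returns a list of dicts, best first, with "p" (0 to 1); they miss things now and then, are a little off and sometimes report something else, mostly with a low value. They report only what shows in the picture. A call takes as long as a camera call.
- spotter.recognise(picture, target): "box" ([left, top, right, bottom] in pixels, round what is visible of it).
- spotter.trace(picture, target): "region" (480x640 bool, what is visible of it) and "box" ([left, top, right, bottom] in pixels, round what is visible of it).
The state is a dict: "t": time; "qpos": joint angles; "qd": joint speeds; "joint_torque": joint torques, N m; "tcp_pos": TCP position; "tool_rot": TCP orientation; "wrist_force": force on the tool from outside, world axes, zero at the start; "torque": the same for the moment, N m; "opening": finger opening in m; "grasp_force": force on a finger pad.
Only numpy, scipy, OpenCV 4.12 (cv2) and the standard library are available. Lean on these libraries where they do the work, as an engineer would, in place of code of your own. Each camera call takes 0.05 s, during which the arm holds its last target. There are 200 camera calls.

## Working session

There is one attempt and no reset: what is moved stays moved. The work goes in short steps, Python scripts to look and compute and a tool call to move; the robot and the scene stay as the last step left them, time stands still between calls to the robot, and variables do not carry over. Pictures are saved under pics/ and viewed, at most 14 in all, crops included, and the job is handed in when it is done.

Besides the shell and the picture viewer there is one more tool, called after "Emit:" by a JSON object that holds its "name" and its "arguments", one argument or row to a line. servo_tool: Moves the arm, as the interface text tells. Its arguments: {"type":"object","properties":{"moves":{"type":"array"},"squeeze":{"type":"number"}},"required":["moves"]}

```bash
mkdir -p pics; cat > h.py <<'E'
import numpy as np, cv2
from plant import read_state, cams, robot, spotter
from scipy.spatial.transform import Rotation as R
def ray(s,u,v,z):
    d=np.array(s["rotation"])@np.array([(u-s["cx"])/s["fx"],(v-s["cy"])/s["fy"],1.])
    p=np.array(s["position"]); return p+d*(z-p[2])/d[2]
def proj(s,p):
    c=np.array(s["rotation"]).T@(np.array(p)-s["position"]); return s["fx"]*c[0]/c[2]+s["cx"],s["fy"]*c[1]/c[2]+s["cy"]
E
python3 - <<'E'
from h import *
st=read_state(); print(st['t'],st['tcp_pos'],st['tool_rot'],st['opening'],robot.tcp_to_grasp)
s={n:cams.snapshot(n) for n in("scene","top","wrist")}
for n in s: cv2.imwrite(f"pics/{n}0.png",s[n]["image"]); print(n,np.round(s[n]["position"],3),s[n]["fx"],np.round(s[n]["rotation"],3).tolist())
for t in ["lid_60_knob","lid_72_knob","lid_84_knob","lid_96_knob","jar_60_mouth","jar_72_mouth","jar_84_mouth","jar_96_mouth","jar_empty_mouth"]:
    r=spotter.recognise(s["top"],t); 
    for d in r[:3]:
        b=d["box"];u,v=(b[0]+b[2])/2,(b[1]+b[3])/2
        print(t,round(d["p"],2),np.round(b),np.round(ray(s["top"],u,v,0.06 if 'jar' in t else 0.02)[:2],3))
E
```

```text
0.0 [0.20101338 0.59117682 0.23020377] [ 3.09728285e+00 -5.12505361e-01 -3.91298879e-04] 0.08505392946185375 0.0187
scene [-0.036 -0.72   0.73 ] 542.7795107819436 [-2.066, 0.842, -0.433]
top [ 0.403 -0.094  1.156] 501.2471081041656 [-2.146, 2.144, -0.184]
wrist [0.278 0.566 0.374] 335.4869887401005 [1.704, -2.381, -0.382]Traceback (most recent call last):
  File "<stdin>", line 9, in <module>
  File "h.py", line 6, in ray
    p=np.array(s["position"]); return p+d*(z-p[2])/d[2]
                                                   ~^^^
IndexError: invalid index to scalar variable.
```

View pics/top0.png

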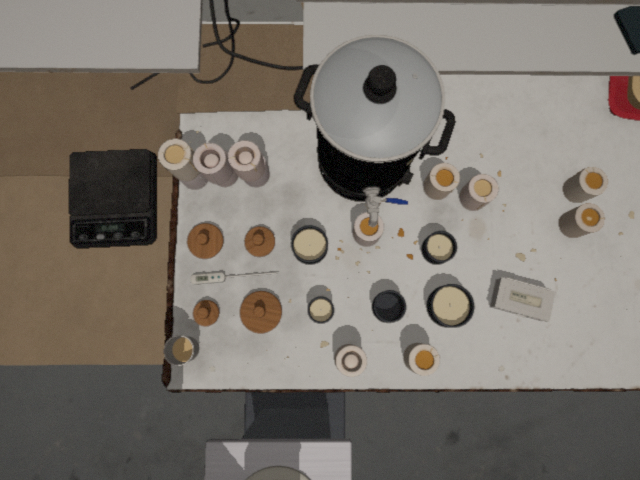

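View pics/scene0.png

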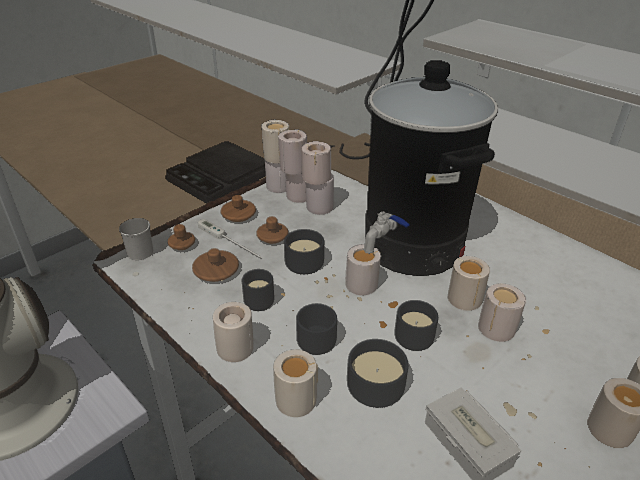

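```bash
cat > h.py <<'E'
import numpy as np, cv2
from plant import read_state, cams, robot, spotter
from scipy.spatial.transform import Rotation as R
def M(s): return R.from_rotvec(s["rotation"]).as_matrix()
def ray(s,u,v,z):
    d=M(s)@np.array([(u-s["cx"])/s["fx"],(v-s["cy"])/s["fy"],1.])
    p=np.array(s["position"]); return p+d*(z-p[2])/d[2]
def proj(s,P):
    c=(np.atleast_2d(P)-s["position"])@M(s); return c[:,:2]/c[:,2:]*[s["fx"],s["fy"]]+[s["cx"],s["cy"]]
a=np.linspace(0,2*np.pi,60)
def circ(x,y,r,z): return np.c_[x+r*np.cos(a),y+r*np.sin(a),0*a+z]
def model(s,t,x,y):
    D=int(t.split('_')[1]) if 'empty' not in t else 72
    m=np.zeros((480,640),np.uint8)
    parts=[[(D/2,0),(D/2,60)]] if 'jar' in t else [[(D/2,12),(D/2,20)],[(7,20),(13,36),(13,48),(8,52)]]
    for p in parts:
        q=np.vstack([circ(x,y,r/1e3,z/1e3) for r,z in p])
        cv2.fillConvexPoly(m,cv2.convexHull((proj(s,q)*16).round().astype(np.int32)),1,shift=4)
    return m
def fit(s,t,reg):
    c=np.argwhere(reg).mean(0)[::-1]; z=.03 if 'jar' in t else .016
    u=c.copy()
    for _ in range(6):
        x,y=ray(s,*u,z)[:2]; m=model(s,t,x,y); u=u+c-np.argwhere(m).mean(0)[::-1]
    iou=(m.astype(bool)&reg).sum()/(m.astype(bool)|reg).sum()
    return x,y,iou
E
python3 - <<'E'
from h import *
st=read_state()
s={n:cams.snapshot(n) for n in("top","scene")}
for t in ["lid_60_knob","lid_72_knob","lid_84_knob","lid_96_knob","jar_60_mouth","jar_72_mouth","jar_84_mouth","jar_96_mouth","jar_empty_mouth"]:
  for n in s:
    for d in spotter.trace(s[n],t)[:2]:
        print(t,n,round(d["p"],2),np.round(d["box"]),np.round(fit(s[n],t,d["region"]),3))
T=R.from_rotvec(st['tool_rot']).as_matrix(); print(T.round(3))
E
```

```text
lid_60_knob top 0.71 [192. 299. 215. 328.] [0.428 0.166 0.873]
lid_60_knob scene 0.83 [165. 224. 194. 249.] [0.431 0.167 0.874]
lid_72_knob scene 0.75 [256. 218. 288. 244.] [0.593 0.051 0.893]
lid_84_knob top 0.62 [188. 225. 223. 258.] [0.592 0.175 0.934]
lid_84_knob scene 0.78 [220. 193. 256. 221.] [0.593 0.177 0.847]
lid_96_knob top 0.8 [240. 289. 284. 334.] [0.429 0.044 0.944]
lid_96_knob scene 0.79 [193. 247. 241. 282.] [0.432 0.044 0.904]
jar_60_mouth top 0.73 [306. 295. 334. 323.] [ 0.433 -0.091  0.897]
jar_60_mouth scene 0.65 [239. 268. 272. 313.] [ 0.437 -0.09   0.893]
jar_72_mouth top 0.89 [420. 230. 456. 265.] [ 0.574 -0.36   0.89 ]
jar_72_mouth scene 0.71 [396. 300. 437. 350.] [ 0.577 -0.358  0.909]
jar_84_mouth top 0.75 [289. 227. 327. 263.] [ 0.579 -0.066  0.879]
jar_84_mouth scene 0.76 [285. 231. 325. 274.] [ 0.583 -0.063  0.935]
jar_96_mouth top 0.58 [425. 287. 474. 328.] [ 0.442 -0.38   0.911]
jar_96_mouth scene 0.89 [344. 341. 410. 406.] [ 0.447 -0.378  0.918]
jar_96_mouth scene 0.39 [193. 248. 241. 283.] [0.422 0.029 0.502]
jar_empty_mouth top 0.69 [371. 292. 404. 324.] [ 0.441 -0.242  0.863]
jar_empty_mouth scene 0.71 [297. 303. 340. 355.] [ 0.445 -0.24   0.913]
jar_empty_mouth scene 0.33 [168. 223. 196. 248.] [0.424 0.154 0.36 ]
[[ 0.947 -0.322 -0.   ]
 [-0.322 -0.947 -0.001]
 [ 0.     0.001 -1.   ]]
```

Emit:
{"name": "servo_tool", "arguments": {
  "moves": [
    [0,0,-0.328,35.3,32.8,8,5],
    [0,0,-0.328,35.3,32.8,8,5],
    [0,0,-0.328,35.3,32.8,8,5],
    [0,0,-0.328,35.3,32.8,8,5],
    [0,0,-0.328,35.3,32.8,8,5],
    [0,0,-0.328,35.3,32.8,8,5],
    [0,0,-0.328,35.3,32.8,8,5],
    [0,0,-0.328,35.3,32.8,8,5],
    [0,0,-0.328,35.3,32.8,8,5],
    [0,0,-0.328,35.3,32.8,8,5]
  ],
  "squeeze": 30
}}

```text
t: 2.45
tcp_pos: [0.4301, 0.1677, 0.1516]
tool_rot: [-3.141, 0.0, -0.001]
wrist_force: [0.4, -0.1, 0.1]
opening: 0.0502
grasp_force: 0.0
```

```bash
python3 - <<'E'
from h import *
s=cams.snapshot("wrist"); cv2.imwrite("pics/w1.png",s["image"])
for t in ["lid_60_knob","lid_96_knob","lid_72_knob","lid_84_knob"]:
    for d in spotter.trace(s,t)[:2]:
        print(t,round(d["p"],2),np.round(d["box"]),np.round(fit(s,t,d["region"]),3))
E
```

```text
lid_60_knob 0.68 [293. 194. 362. 266.] [0.43  0.166 0.935]
lid_72_knob 0.84 [441.   0. 542.  67.] [0.593 0.049 0.958]
lid_84_knob 0.6 [256.   0. 372.  76.] [0.593 0.174 0.954]
```

View pics/w1.png

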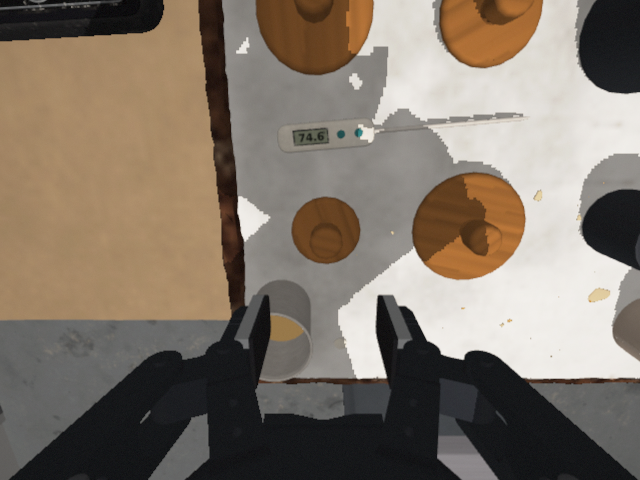

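Emit:
{"name": "servo_tool", "arguments": {
  "moves": [
    [0,0,0,0,0.15,6,5],
    [0,0,0,0,0.15,10,5],
    [0,0,0,0,0.15,12.7,5],
    [0,0,0,0,0.15,12.7,5],
    [0,0,0,0,0.15,12.7,2],
    [0,0,0,0,0.15,12.7,2],
    [0,0,0,0,0.15,12.7,2],
    [0,0,0,0,0.15,12.7,2],
    [0,0,0,0,0.15,12.7,2]
  ],
  "squeeze": 30
}}

```text
t: 3.82
tcp_pos: [0.4307, 0.1668, 0.0255]
tool_rot: [-3.14, -0.001, -0.004]
wrist_force: [-1.7, 1.3, 7.1]
opening: 0.0247
grasp_force: 30.2
```

Emit:
{"name": "servo_tool", "arguments": {
  "moves": [
    [0,0,0,0,0,-5,2],
    [0,0,0,0,0,-10,2],
    [0,0,0,0.2,6,-10,2],
    [0,0,0,0.4,12,-10,2],
    [0,0,0,0.4,18,-10,2],
    [0,0,0,0.4,23,-10,2],
    [0,0,0,0.4,25.8,-10,2],
    [0,0,0,0.4,25.8,-8.5,2],
    [0,0,0,0.4,25.8,-8,2],
    [0,0,0,0.4,25.8,-8,2]
  ]
}}

```text
t: 5.08
tcp_pos: [0.4335, -0.0919, 0.1041]
tool_rot: [3.141, 0.001, -0.002]
wrist_force: [0.5, 0.1, -0.8]
opening: 0.0249
grasp_force: 29.9
```

```bash
cat > look.py <<'E'
import sys
from h import *
T=sys.argv[2:]; s=cams.snapshot("wrist"); cv2.imwrite(f"pics/{sys.argv[1]}.png",s["image"])
for t in T:
    for d in spotter.trace(s,t)[:2]:
        print(t,round(d["p"],2),np.round(d["box"]),np.round(fit(s,t,d["region"]),3))
print(read_state()['tcp_pos'])
E
python3 look.py w2 jar_60_mouth jar_84_mouth jar_empty_mouth lid_72_knob lid_96_knob
```

```text
jar_60_mouth 0.73 [274. 204. 373. 265.] [ 0.454 -0.092  0.353]
jar_84_mouth 0.6 [187.   0. 357.  90.] [ 0.581 -0.067  0.949]
jar_empty_mouth 0.72 [477. 188. 640. 312.] [ 0.442 -0.245  0.952]
lid_72_knob 0.64 [ 24.   0. 145.  61.] [0.592 0.049 0.919]
lid_96_knob 0.9 [ 70. 185. 206. 311.] [0.432 0.043 0.93 ]
[ 0.43411185 -0.09168751  0.10466917]
```

View pics/w2.png

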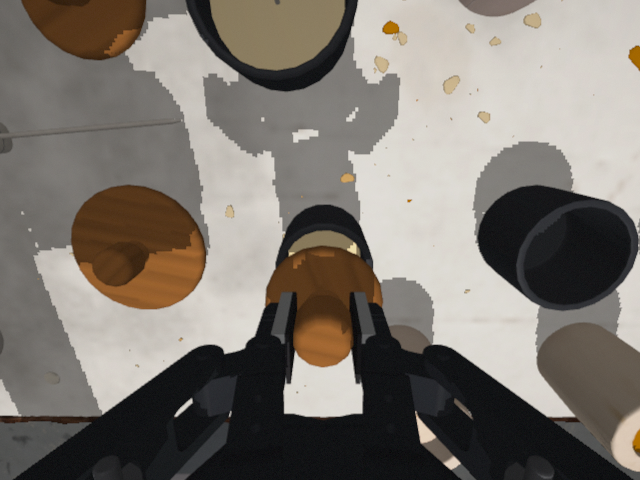

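Emit:
{"name": "servo_tool", "arguments": {
  "moves": [
    [0,0,0,0,0,1.5,2],
    [0,0,0,0,0,2.5,2],
    [0,0,0,0,0,3.0,2],
    [0,0,0,0,0,3.1,2],
    [0,0,0,0,0,3.1,2]
  ]
}}

```text
t: 6.0
tcp_pos: [0.4344, -0.092, 0.0738]
tool_rot: [-3.142, -0.001, -0.002]
wrist_force: [1.5, -0.6, 1.2]
opening: 0.0249
grasp_force: 30.0
```

Emit:
{"name": "servo_tool", "arguments": {
  "moves": [
    [0,0,0,0,0,0,5],
    [0,0,0,0,0,0,5],
    [0,0,0,0,0,0,5],
    [0,0,0,0,0,-4,5],
    [0,0,0,0,0,-8,5],
    [0,0,0,0,-5,-8,5],
    [0,0,0,-0.3,-10,-8,5],
    [0,0,0,-0.3,-13.5,-8,5],
    [0,0,0,-0.3,-13.5,-8,5]
  ]
}}

```text
t: 7.12
tcp_pos: [0.4308, 0.0448, 0.1534]
tool_rot: [-3.141, -0.006, -0.0]
wrist_force: [-0.5, -0.1, 0.4]
opening: 0.0497
grasp_force: 0.0
```

```bash
python3 look.py w3 lid_60_knob lid_96_knob lid_72_knob; python3 - <<'E'
from h import *
s=cams.snapshot("scene"); cv2.imwrite("pics/s3.png",cv2.resize(s["image"][200:360,130:350],None,fx=3,fy=3))
E
```

```text
lid_60_knob 0.57 [469. 202. 562. 284.] [ 0.417 -0.122  0.734]
lid_96_knob 0.87 [272. 176. 383. 279.] [0.432 0.043 0.958]
lid_72_knob 0.89 [270.   0. 371.  70.] [0.592 0.049 0.969]
[0.43054862 0.04238223 0.15312957]
```

View pics/s3.png

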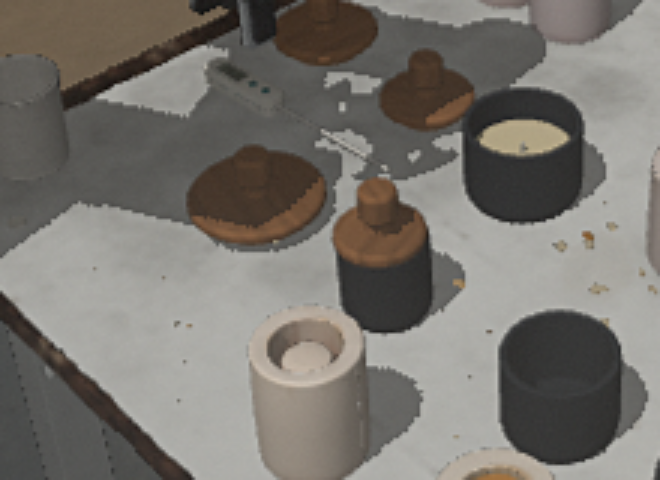

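The crop shows the 60 mm lid seated flat and flush on its jar, at about (383,235). Next is the 96 mm lid.

Emit:
{"name": "servo_tool", "arguments": {
  "moves": [
    [0,0,0,0.1,0.1,6,5],
    [0,0,0,0.1,0.1,10,5],
    [0,0,0,0.1,0.1,12.8,5],
    [0,0,0,0.1,0.1,12.8,5],
    [0,0,0,0.1,0.1,12.8,2],
    [0,0,0,0.1,0.1,12.8,2],
    [0,0,0,0.1,0.1,12.8,2],
    [0,0,0,0.1,0.1,12.8,2],
    [0,0,0,0.1,0.1,12.8,2]
  ],
  "squeeze": 40
}}

```text
t: 8.5
tcp_pos: [0.4329, 0.0424, 0.0266]
tool_rot: [-3.141, -0.001, -0.004]
wrist_force: [-0.3, -1.7, 7.1]
opening: 0.0245
grasp_force: 39.8
```

Emit:
{"name": "servo_tool", "arguments": {
  "moves": [
    [0,0,0,0,0,-6,2],
    [0,0,0,0,0,-12,2],
    [0,0,0,0,2,-15,2],
    [0,0,0,0.3,8,-15,2],
    [0,0,0,0.6,14,-15,2],
    [0,0,0,0.9,20,-15,2],
    [0,0,0,1.2,26,-15,2],
    [0,0,0,1.2,32,-15,2],
    [0,0,0,1.2,38,-15,2],
    [0,0,0,1.2,42.1,-15,2]
  ]
}}

```text
t: 9.75
tcp_pos: [0.4432, -0.3811, 0.175]
tool_rot: [-3.141, 0.003, 0.0]
wrist_force: [-0.0, 0.8, -1.8]
opening: 0.0244
grasp_force: 39.8
```

Emit:
{"name": "servo_tool", "arguments": {
  "moves": [
    [0,0,0,0,0,3,2],
    [0,0,0,0,0,6,2],
    [0,0,0,0,0,7,2],
    [0,0,0,0,0,7,2]
  ]
}}

```text
t: 10.25
tcp_pos: [0.4438, -0.3788, 0.1052]
tool_rot: [-3.141, -0.001, 0.001]
wrist_force: [0.4, 0.5, 0.0]
opening: 0.0247
grasp_force: 39.8
```

```bash
python3 look.py w4 jar_96_mouth jar_72_mouth jar_empty_mouth
```

```text
jar_96_mouth 0.75 [252. 182. 406. 247.] [ 0.483 -0.381  0.141]
jar_72_mouth 0.68 [258. 182. 400. 242.] [ 0.484 -0.382  0.228]
jar_empty_mouth 0.67 [ 40. 199. 194. 324.] [ 0.442 -0.242  0.939]
[ 0.44476109 -0.37922482  0.10675702]
```

View pics/w4.png

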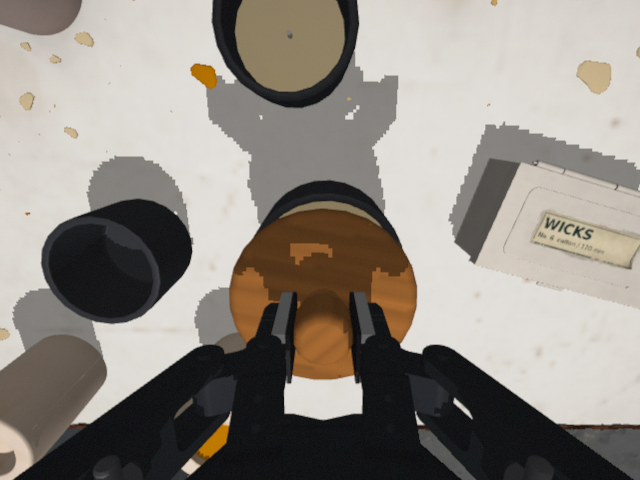

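Emit:
{"name": "servo_tool", "arguments": {
  "moves": [
    [0,0,0,0,0.15,1.0,2],
    [0,0,0,0,0.15,2.0,2],
    [0,0,0,0,0.15,2.7,2],
    [0,0,0,0,0.15,3.1,2],
    [0,0,0,0,0.15,3.1,2]
  ]
}}

```text
t: 11.08
tcp_pos: [0.4441, -0.3805, 0.0747]
tool_rot: [3.141, 0.001, 0.0]
wrist_force: [-0.7, 0.6, 2.6]
opening: 0.0245
grasp_force: 40.1
```

Emit:
{"name": "servo_tool", "arguments": {
  "moves": [
    [0,0,0,0,0,0,5],
    [0,0,0,0,0,0,5],
    [0,0,0,0,0,0,5],
    [0,0,0,0,0,-4,5],
    [0,0,0,0,0,-9,5],
    [0,0,0,0,-6,-9,5],
    [0,0,0,0,-12,-9,5],
    [0,0,0,0,-18,-9,5],
    [0,0,0,0,-24,-9,5],
    [0,0,0,0,-30,-9,5]
  ]
}}

```text
t: 12.32
tcp_pos: [0.4437, -0.0787, 0.1646]
tool_rot: [-3.142, -0.0, -0.002]
wrist_force: [1.2, 0.5, 0.7]
opening: 0.0499
grasp_force: 0.0
```

Emit:
{"name": "servo_tool", "arguments": {
  "moves": [
    [0,0,0,0,-6,0,5],
    [0,0,0,4,-10,0,5],
    [0,0,0,9,-13,0,5],
    [0,0,0,14.8,-13,0,5],
    [0,0,0,14.8,-13,0,5],
    [0,0,0,14.8,-13,0,5]
  ]
}}

```text
t: 13.08
tcp_pos: [0.5911, 0.0492, 0.1635]
tool_rot: [3.141, -0.001, -0.003]
wrist_force: [-0.2, 0.2, 0.5]
opening: 0.0499
grasp_force: 0.0
```

```bash
python3 look.py w5 lid_72_knob lid_84_knob; python3 - <<'E'
from h import *
s=cams.snapshot("scene"); cv2.imwrite("pics/s5.png",s["image"])
t=cams.snapshot("top"); print(ray(t,372,222,.1), ray(t,372,195,.17))
E
```

```text
lid_72_knob 0.88 [286. 182. 365. 264.] [0.593 0.049 0.957]
lid_72_knob 0.29 [447. 410. 508. 431.] [ 0.368 -0.104  0.029]
lid_84_knob 0.89 [135. 176. 230. 267.] [0.594 0.174 0.936]
[0.59080336 0.04924188 0.16479793]
[ 0.61874801 -0.20241844  0.1       ] [ 0.66025675 -0.19598678  0.17      ]
```

View pics/s5.png

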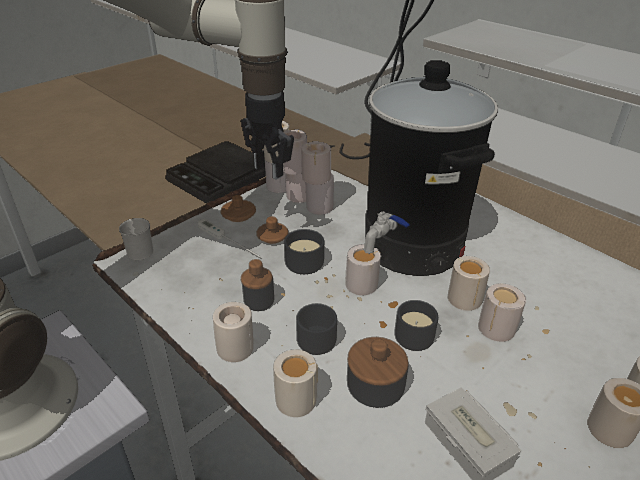

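The scene shows the 60 mm lid flush on its jar at (258,280) and the 96 mm lid flush at (378,365), with no jar moved. Next is the 72 mm lid.

Emit:
{"name": "servo_tool", "arguments": {
  "moves": [
    [0,0,0,0.1,0,6,5],
    [0,0,0,0.1,0,11,5],
    [0,0,0,0.1,0,13.8,5],
    [0,0,0,0.1,0,13.8,5],
    [0,0,0,0.1,0,13.8,2],
    [0,0,0,0.1,0,13.8,2],
    [0,0,0,0.1,0,13.8,2],
    [0,0,0,0.1,0,13.8,2],
    [0,0,0,0.1,0,13.8,2]
  ],
  "squeeze": 40
}}

```text
t: 14.45
tcp_pos: [0.5943, 0.05, 0.0285]
tool_rot: [-3.141, -0.001, -0.006]
wrist_force: [-1.8, 1.3, 6.6]
opening: 0.0243
grasp_force: 39.8
```

Emit:
{"name": "servo_tool", "arguments": {
  "moves": [
    [0,0,0,0,0,-6,2],
    [0,0,0,0,0,-12,2],
    [0,0,0,-3,0,-15,2],
    [0,0,0,-9,0,-15,2],
    [0,0,0,-13,3,-15,2],
    [0,0,0,-15,8,-15,2],
    [0,0,0,-15,14,-15,2],
    [0,0,0,-15,20,-15,2],
    [0,0,0,-15,26,-15,2],
    [0,0,0,-15,32,-15,2]
  ]
}}

```text
t: 15.7
tcp_pos: [0.4425, -0.2723, 0.1768]
tool_rot: [3.142, 0.0, 0.002]
wrist_force: [1.4, 0.4, -0.9]
opening: 0.0248
grasp_force: 39.5
```

Emit:
{"name": "servo_tool", "arguments": {
  "moves": [
    [0,0,0,0,5,0,2],
    [0,0,0,5,8.7,0,2],
    [0,0,0,10,8.7,0,2],
    [0,0,0,13.3,8.7,0,2],
    [0,0,0,13.3,8.7,4,2],
    [0,0,0,13.3,8.7,6.7,2],
    [0,0,0,13.3,8.7,6.7,2]
  ]
}}

```text
t: 16.58
tcp_pos: [0.5741, -0.3566, 0.1066]
tool_rot: [-3.139, 0.0, 0.009]
wrist_force: [-0.1, -0.3, -1.2]
opening: 0.0246
grasp_force: 39.6
```

```bash
python3 look.py w6 jar_72_mouth lid_96_knob
```

```text
jar_72_mouth 0.91 [275. 193. 388. 268.] [ 0.6   -0.362  0.29 ]
lid_96_knob 0.59 [296. 385. 425. 441.] [ 0.426 -0.369  0.19 ]
[ 0.57673993 -0.35794452  0.11116093]
```

View pics/w6.png

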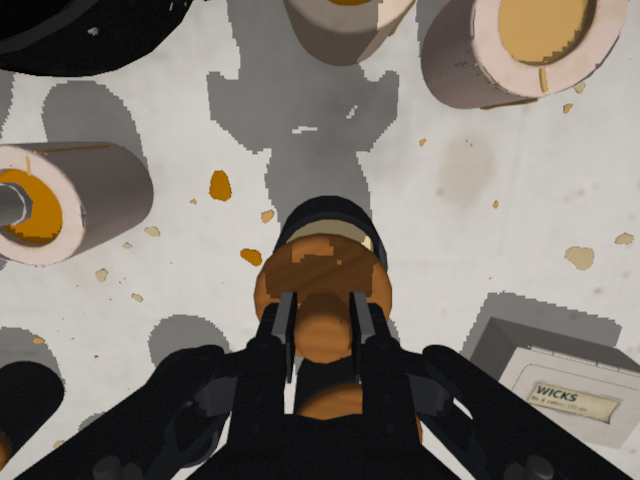

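Emit:
{"name": "servo_tool", "arguments": {
  "moves": [
    [0,0,0,0.1,0.2,1.0,2],
    [0,0,0,0.1,0.2,2.0,2],
    [0,0,0,0.1,0.2,2.7,2],
    [0,0,0,0.1,0.2,3.1,2],
    [0,0,0,0.1,0.2,3.1,2]
  ]
}}

```text
t: 17.35
tcp_pos: [0.5767, -0.3594, 0.0778]
tool_rot: [-3.141, -0.0, 0.001]
wrist_force: [-0.7, 1.0, -0.7]
opening: 0.0247
grasp_force: 39.6
```

Emit:
{"name": "servo_tool", "arguments": {
  "moves": [
    [0,0,0,0,0,0.12,2],
    [0,0,0,0,0,0.12,2],
    [0,0,0,0,0,0.12,5],
    [0,0,0,0,0,0.12,5],
    [0,0,0,0,0,0.12,5],
    [0,0,0,0,0,-5,5],
    [0,0,0,0,0,-9,5],
    [0,0,0,-5,0,-9,5],
    [0,0,0,-10,0,-9,5],
    [0,0,0,-13,-3,-9,5]
  ]
}}

```text
t: 18.6
tcp_pos: [0.4448, -0.3301, 0.1685]
tool_rot: [3.141, -0.004, 0.0]
wrist_force: [0.6, 0.9, 0.2]
opening: 0.05
grasp_force: 0.0
```

Emit:
{"name": "servo_tool", "arguments": {
  "moves": [
    [0,0,0,0,-6,0,5],
    [0,0,0,0,-12,0,5],
    [0,0,0,0,-18,0,5],
    [0,0,0,0,-24,0,5],
    [0,0,0,0,-30,0,5],
    [0,0,0,0,-36,0,5],
    [0,0,0,4,-41,0,5],
    [0,0,0,8,-45,0,5],
    [0,0,0,12,-49,0,5],
    [0,0,0,14.5,-50.4,0,5]
  ]
}}

```text
t: 19.85
tcp_pos: [0.5934, 0.177, 0.168]
tool_rot: [-3.141, -0.004, -0.001]
wrist_force: [-0.6, -0.5, -0.4]
opening: 0.05
grasp_force: 0.0
```

```bash
python3 look.py w7 lid_84_knob; python3 - <<'E'
from h import *
s=cams.snapshot("scene"); cv2.imwrite("pics/s7.png",cv2.resize(s["image"][210:420,220:460],None,fx=2.5,fy=2.5))
E
```

```text
lid_84_knob 0.97 [281. 178. 370. 271.] [0.594 0.174 0.935]
[0.59385011 0.17631145 0.16749883]
```

View pics/s7.png

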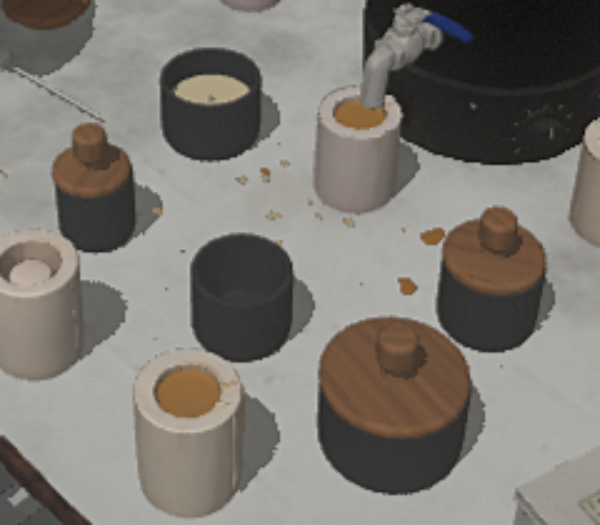

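The three lids are seated flat, with the 72 mm one at crop (492,255). Now the 84 mm lid.

Emit:
{"name": "servo_tool", "arguments": {
  "moves": [
    [0,0,0,0,0.1,6,5],
    [0,0,0,0,0.1,11,5],
    [0,0,0,0,0.1,14.1,5],
    [0,0,0,0,0.1,14.1,5],
    [0,0,0,0,0.1,14.1,2],
    [0,0,0,0,0.1,14.1,2],
    [0,0,0,0,0.1,14.1,2],
    [0,0,0,0,0.1,14.1,2],
    [0,0,0,0,0.1,14.1,2]
  ]
}}

```text
t: 21.12
tcp_pos: [0.593, 0.1741, 0.0297]
tool_rot: [-3.14, -0.001, -0.006]
wrist_force: [-1.4, -0.0, 6.3]
opening: 0.0246
grasp_force: 40.0
```

Emit:
{"name": "servo_tool", "arguments": {
  "moves": [
    [0,0,0,0,0,-6,2],
    [0,0,0,0,0,-11,2],
    [0,0,0,-0.4,5,-11,2],
    [0,0,0,-0.8,11,-11,2],
    [0,0,0,-1.2,17,-11,2],
    [0,0,0,-1.2,22,-11,2],
    [0,0,0,-1.2,24.1,-11,2],
    [0,0,0,-1.2,24.1,-8,2],
    [0,0,0,-1.2,24.1,-8,2],
    [0,0,0,-1.2,24.1,-8,2]
  ]
}}

```text
t: 22.38
tcp_pos: [0.5805, -0.0668, 0.1081]
tool_rot: [3.141, 0.002, 0.002]
wrist_force: [0.5, -0.3, -0.3]
opening: 0.0244
grasp_force: 39.5
```

```bash
python3 look.py w8 jar_84_mouth
```

```text
jar_84_mouth 0.78 [263. 187. 386. 240.] [ 0.616 -0.067  0.156]
[ 0.58074969 -0.06675063  0.10853772]
```

View pics/w8.png

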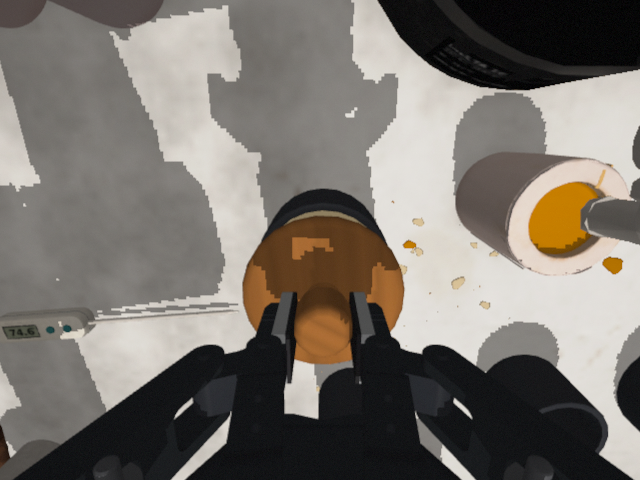

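Lid at (323,290) and jar at (324,215) are aligned. Grasp height was 0.0297, so the placing height is 0.0777.

Emit:
{"name": "servo_tool", "arguments": {
  "moves": [
    [0,0,0,0,0,1.0,2],
    [0,0,0,0,0,2.0,2],
    [0,0,0,0,0,2.7,2],
    [0,0,0,0,0,3.05,2],
    [0,0,0,0,0,3.05,2]
  ]
}}

```text
t: 23.1
tcp_pos: [0.5797, -0.0675, 0.0778]
tool_rot: [3.141, 0.001, -0.001]
wrist_force: [-2.9, 1.0, 5.9]
opening: 0.0244
grasp_force: 40.0
```

Emit:
{"name": "servo_tool", "arguments": {
  "moves": [
    [0,0,0,0,0,0,5],
    [0,0,0,0,0,0,5],
    [0,0,0,0,0,0,5],
    [0,0,0,0,0,-5,5],
    [0,0,0,0,0,-11,5],
    [0,0,0,0,-6,-13,5],
    [0,0,0,0,-12,-13,5],
    [0,0,0,0,-18,-13,5],
    [0,0,0,0,-22,-13,5],
    [0,0,0,0,-22,-13,5]
  ]
}}

```text
t: 24.35
tcp_pos: [0.5796, 0.1553, 0.2064]
tool_rot: [-3.142, -0.007, 0.0]
wrist_force: [0.4, -0.7, 0.3]
opening: 0.0501
grasp_force: 0.0
```

```bash
python3 - <<'E'
from h import *
t=cams.snapshot("top"); s=cams.snapshot("scene")
A=cv2.resize(s["image"][210:420,220:460],(640,560)); cv2.imwrite("pics/s9.png",A)
for n in ["jar_60_mouth","jar_72_mouth","jar_84_mouth","jar_96_mouth","jar_empty_mouth"]:
    for d in spotter.trace(s,n)[:1]: print(n,round(d["p"],2),np.round(fit(s,n,d["region"]),3))
E
```

```text
jar_60_mouth 0.93 [ 0.423 -0.108  0.471]
jar_72_mouth 0.61 [ 0.555 -0.372  0.437]
jar_84_mouth 0.78 [ 0.562 -0.087  0.459]
jar_96_mouth 0.8 [ 0.417 -0.4    0.302]
jar_empty_mouth 0.94 [ 0.446 -0.24   0.916]
```

View pics/s9.png

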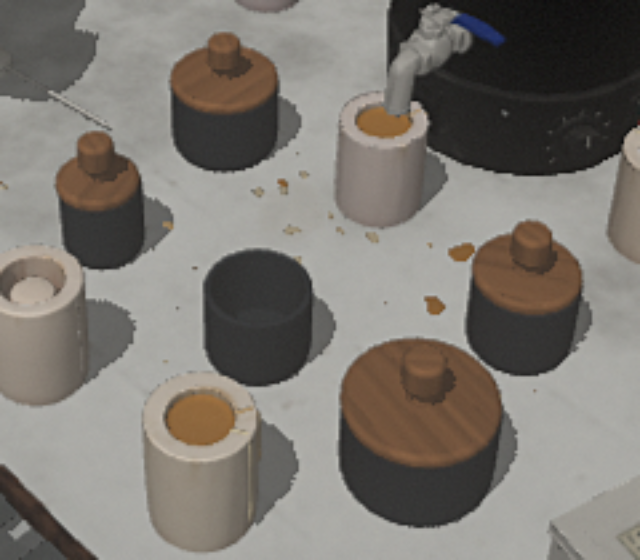

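All four lids sit flat and flush, the empty jar is open, and the arm is clear.

```bash
python3 -c "
from plant import robot; print(robot.finish_job())"
```

```text
the job is handed in; nothing more can be done
None
```

I put all four lids on their own poured jars and left the empty jar open. The last picture shows every lid flat on its rim and no jar visibly moved, and the job is handed in, though the hand-in returned no verdict.

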